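# Take the tape roll off its cantilever spindle

## Task

Take the white tape roll off the spindle of the grey roll stand by lifting it over the raised nose and sliding it off the open end, gently, without straining the spindle. Then lay the roll gently in the shallow grey tray and let go, and do not disturb the bottle, the ink tin or the brown tape roll.

Things in the scene. Friction and masses are not known exactly. Their poses are not given: they have to be found in the camera images.
- tape_roll_center (a point): Centre of the loose white tape roll: outer diameter 54 mm, 36 mm wide (cardboard core 38 mm), round bore 32 mm, 60 to 130 g. Its x axis is the bore axis. It hangs on the spindle near the upright, the top of its bore on the rod, its centre about 7 mm below the rod's axis. Grip it from above across its 54 mm diameter, a finger on each side.
- roll_stand: Fixed grey stand: base plate 185 x 70 x 10 mm (reaching 150 mm from the origin to -x), upright 50 mm wide and 133 mm high just behind the spindle's root. Origin on the desk under the root; z up. The spindle sticks out roughly along the stand's own -x, open end towards the robot. More than 20 N between roll and stand strains it.
- spindle_root (a point): Root of the spindle, on its axis, 115 mm above the desk; axes as the stand's. Steel rod 18 mm thick, 140 mm from root to tip, a 28 mm flange 9 to 12 mm from the root. Clamped tight, it does not give, but is skewed about this point by up to 5.5 degrees to either side and 3.5 up or down, anew each time; this is not in the measured pose: feel it by force or look.
- spindle_tip_nominal (a point): Where the rod's tip would be with no skew, 140 mm from the root (the true tip is up to 16 mm off). On the last 8 mm a nose 12 mm wide stands up to 11.5 mm above the top of the rod. The roll passes only while lifted: with the underside of its bore up against the underside of the rod 2.5 mm are left over the nose. Axes as the stand's.
- tray: Fixed shallow grey open tray 110 (x) x 180 (y) x 22 mm high, walls and floor 4 mm thick. Origin at the centre of its underside, on the desk.
- reagent_bottle_center (a point): Bystander, loose: white square reagent bottle 44 x 44 x 83 mm; this point is its centre, half-way up.
- ink_pad_center (a point): Bystander, loose: round pink ink tin 48 mm across, 32 mm high; this point is its centre.
- tape_brown_center (a point): Bystander, loose: small brown roll of tape lying flat, 48 mm across, 25 mm high; this point is its centre.
Things that resemble listed ones, but are neither listed nor needed, are in the scene too. What is shaped like the part that bears tape_roll_center but blue is not meant.

How it is judged:
By the outcome, as a careful person would: the job done as asked, in the order asked, and still so for the second after the job is handed in, with the robot touching nothing.
It also fails if it takes over 72 s, if anything falls off the work surface, if the arm or the gripper's body presses on something with over 40 N, if the wrist force passes 120 N, or if a joint passes its speed limit or range.

## Robot

A 6-joint arm with a two-finger parallel gripper is mounted at the origin on a cart in front of the work surface, level with it; the furniture and walls round the work are solid. World frame = base frame: x ahead of the robot, y to its left, z up, the work surface at z = 0. Lengths are in m, angles in rad, forces in N, time in s.
With the tool pointing down it reaches from about 0.425 to 0.925 m from the base axis. Payload 12.5 kg.
Tool frame: the origin (TCP) lies midway between the tips of the shut fingers; the grasp point (between the pads) lies 19 mm behind it (robot.grip_depth is the distance from the TCP to the grasp point, in m); z points along the fingers, y is the line along which they close (so a half turn about z gives the same grasp; the last joint's range is limited). The gripper opens to 85 mm and grips with 20 to 120 N. Pads are 22 mm wide; open, the fingers measure 114 mm over their backs; the gripper's body (76 mm by 85 mm) begins 54 mm behind the grasp point. The pads swing forward as they close: fully open they stand 13 mm farther back than shut.
Start: joints at [1.02, 0.491, 1.559, -0, 1.092, -0.106], TCP at [0.269, 0.564, 0.231] pointing down, gripper open.
Joint ranges: [-3.1, 3.1], [-0.84, 2.19], [0.05, 2.79], [-1.13, 4.28], [0.06, 2.93], [-2.69, 2.69]. Speed limits (rad/s): [2.22, 2.22, 2.79, 3.14, 3.14, 3.14].

## Interface

Orientations are given as a unit quaternion [x, y, z, w].
In Python, from station import robot gives the robot as it stands.
- The arm moves only by the tool play_rows, never from a script. Its argument "motion" is a list of rows, each an object with "xyz": the shift along the world's x, y, z in m, a list of three; "turn": the turn about the world's z in degrees; "grip": the finger opening in m, from 0 to 0.0854. In form: [{"xyz": [dx, dy, dz], "turn": turn, "grip": grip}, ...]. A call has 1 to 5 rows; each row shifts and turns the commanded pose from where the row before left it; what a row does not reach is not made up. A row lasts 1/10 s, in which the tool goes at most 50 mm and 8.59 degrees, less where a joint would pass 70% of its speed; a pose out of reach is approached as far as the arm can. A call is refused whole if a number of a shift passes 0.05 or a number of a turn 8.59, either way. A call with a gripper value outside its range is refused whole. The fingers move at their own pace and stop on an object; "newtons" is the grip in N (left out, the last holds). Time passes only in rows, so rows that do not move let the fingers close. It gives the time, the measured TCP pose, the force, the opening and the grip force at its end, in the units of the state.
- robot.read_state(): the state, without advancing time (a new reading comes with each control period).
- robot.read_camera(name): name is "scene" or "side" or "wrist"; returns a dict with "image" (480x640x3 uint8, red, green, blue), "fx", "fy", "cx", "cy" (pixels), "rvec" (rotation vector, rad) and "tvec" (3), from world to camera coordinates, as OpenCV has them. Camera axes: x right, y down, z forward; pixel columns grow to the right and rows downward; lengths in m; the calibration is good to about 2 mm. A picture is of the moment at which its call begins. There is no depth.
- robot.sign_off(): hands the job in; it is judged then, once.
The state is a dict: "time_s": time; "joint_pos": joint angles; "qd": joint speeds; "joint_torque": joint torques, N m; "position": TCP position; "tool_rot": TCP orientation; "ft_force": force on the tool from outside, world axes, zero at the start; "moment": the same for the moment, N m; "grip_width": finger opening in m; "grasp_force": force on a finger pad.
Only numpy, scipy, OpenCV 4.12 (cv2) and the standard library are available. Lean on these libraries where they do the work, as an engineer would, in place of code of your own. Each camera call takes 0.05 s, during which the arm holds its last target. There are 200 camera calls.

## Working session

There is one attempt and no reset: what is moved stays moved. The work goes in short steps, Python scripts to look and compute and a tool call to move; the robot and the scene stay as the last step left them, time stands still between calls to the robot, and variables do not carry over. Pictures are saved under pics/ and viewed, at most 10 in all, crops included, and the job is handed in when it is done.

Besides the shell and the picture viewer there is one more tool, called after ">>>" as a command line: name --argument value ..., lists and objects as JSON in quotes. play_rows: Moves the arm, as the interface text tells. Its arguments: {"type":"object","properties":{"motion":{"type":"array"},"newtons":{"type":"number"}},"required":["motion"]}

```bash
mkdir -p pics; ls
cat > h.py <<'E'
import numpy as np,cv2
from station import robot
def cam(n,save=None):
    c=robot.read_camera(n)
    if save: cv2.imwrite('pics/'+save,c['image'][:,:,::-1])
    K=np.array([[c['fx'],0,c['cx']],[0,c['fy'],c['cy']],[0,0,1.]])
    return c,K,cv2.Rodrigues(np.array(c['rvec'],float))[0],np.array(c['tvec'],float).ravel()
def ray(K,R,t,uv):
    d=R.T@np.linalg.solve(K,[uv[0],uv[1],1.]); return -R.T@t,d/np.linalg.norm(d)
def atz(K,R,t,uv,z):
    o,d=ray(K,R,t,uv); return o+d*(z-o[2])/d[2]
def proj(K,R,t,p):
    q=K@(R@np.array(p,float)+t); return q[:2]/q[2]
def tri(*rays):
    A=sum(np.eye(3)-np.outer(d,d) for o,d in rays); b=sum((np.eye(3)-np.outer(d,d))@o for o,d in rays)
    return np.linalg.solve(A,b)
E
python3 - <<'E'
from h import *
import pickle
D={}
for n in('scene','side'):
    c,K,R,t=cam(n,n+'0.png'); D[n]=(K,R,t); print(n,K[0,0],-R.T@t)
pickle.dump(D,open('cal.pkl','wb'))
s=robot.read_state(); print(s)
E
```

```text
pics
scene 615.3410782134986 [ 0.04772447 -0.75511546  1.12114518]
side 439.5369942238333 [ 0.41227409 -0.92456881  0.44063862]
{'time_s': 0.1, 'joint_pos': array([ 1.02036135e+00,  4.91460264e-01,  1.55938252e+00, -3.23276920e-05,
        1.09169851e+00, -1.05592221e-01]), 'qd': array([-2.15505560e-03, -4.20959601e-05, -3.20390451e-03,  2.05122321e-03,
       -1.81610842e-05, -1.05309169e-03]), 'joint_torque': array([ 2.65558250e-03, -6.19460464e+01, -2.62028629e+01, -1.17196264e-04,
        2.87906194e-03, -4.96119139e-05]), 'position': array([0.26882552, 0.56401371, 0.23081248]), 'tool_rot': array([ 2.20584697e-01,  9.75367708e-01, -4.53651067e-04, -1.39232524e-04]), 'ft_force': array([ 0.11030097, -0.12940934, -0.08641049]), 'moment': array([-0.00094553,  0.03451412,  0.02238461]), 'grasp_force': 0.0, 'grip_width': 0.08529761909845458}
```

View pics/scene0.png

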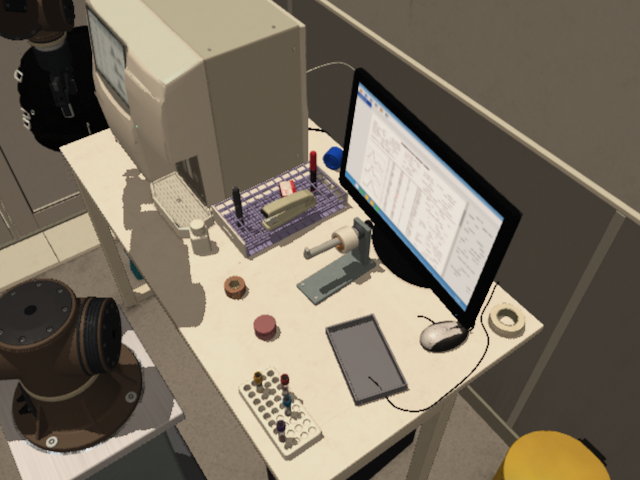

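View pics/side0.png

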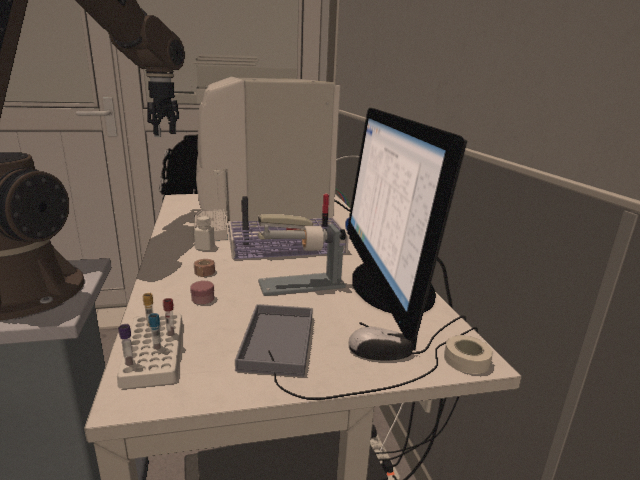

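The scene shows the stand's white roll at about (347,238), rod tip (308,252), upright (362,243), tray centre (366,358), tin (265,326), brown roll (234,287) and bottle (199,237). The side view has the roll at (315,238) and tray at (277,340). I'll zoom in on the stand and tray.

Run:
```python
import cv2,numpy as np
a=cv2.imread('pics/scene0.png')[210:310,290:390]; b=cv2.imread('pics/side0.png')[205:305,250:350]
cv2.imwrite('pics/z1.png',np.hstack([cv2.resize(x,(400,400),interpolation=cv2.INTER_CUBIC) for x in(a,b)]))
a=cv2.imread('pics/scene0.png')[305:415,315:425]; b=cv2.imread('pics/side0.png')[290:390,225:325]
```

```text
(no output)
```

View pics/z1.png

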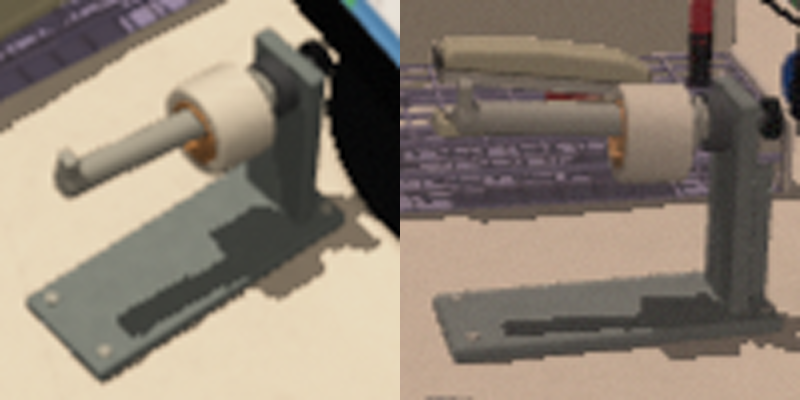

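```bash
cat > fit.py <<'E'
from h import *
import pickle
from scipy.optimize import least_squares
D=pickle.load(open('cal.pkl','rb'))
S=lambda u,v:np.array([290+u/4,210+v/4]); W=lambda u,v:np.array([250+(u-400)/4,205+v/4])
def rz(a): c,s=np.cos(a),np.sin(a); return np.array([[c,-s,0],[s,c,0],[0,0,1]])
obs=[('scene',(-.15,.035,.01),S(28,302)),('scene',(-.15,-.035,.01),S(102,372)),('scene',(.035,-.035,.01),S(345,213)),
('side',(-.15,.035,.01),W(436,298)),('side',(-.15,-.035,.01),W(462,352)),('side',(.035,-.035,.01),W(783,318))]
# rod axis lines: (cam,p1,p2), tip
rods=[('scene',S(90,173),S(190,128)),('side',W(500,117),W(610,118))]
tips=[('scene',S(70,182)),('side',W(462,117))]
def axis(p):
    R=rz(p[2]); root=np.array([p[0],p[1],0])+R@[0,0,.115]
    d=R@np.array([-np.cos(p[4])*np.cos(p[3]),-np.cos(p[4])*np.sin(p[3]),np.sin(p[4])]); return root,d
def f(p):
    r=[]
    for n,q,uv in obs: r+=list(proj(*D[n],np.array([p[0],p[1],0])+rz(p[2])@np.array(q))-uv)
    root,d=axis(p)
    for n,a,b in rods:
        A=proj(*D[n],root);B=proj(*D[n],root+.14*d);e=(B-A)/np.linalg.norm(B-A)
        for q in(a,b): r.append(2*np.cross(e,q-A))
    for n,q in tips: r+=list(.5*(proj(*D[n],root+.14*d)-q))
    return np.array(r)
s=least_squares(f,[.7,.1,0,0,0],loss='soft_l1'); p=s.x
print('stand',p[:2],np.degrees(p[2:]),np.round(f(p),1)); root,d=axis(p); print('root',root,'d',d,'tip',root+.14*d)
# roll edges along rod
for k in np.arange(.012,.06,.006):
    print(k,*[np.round((proj(*D[n],root+k*d-[0,0,.007])-o)*4+[x,0],0) for n,o,x in(('scene',(290,210),0),('side',(250,205),400))])
tr=[('scene',[(327,348),(372,317),(406,385),(361,402)]),('side',[(239,368),(257,307),(313,309),(306,372)])]
for n,c in tr: print(n,[np.round(atz(*D[n],q,.022),3) for q in c])
for nm,z,a,b in(('tin',.032,(265,322),(203,287)),('brown',.025,(234,283),(204,265)),('bottle',.083,(198,226),(204,222))):
    print(nm,atz(*D['scene'],a,z),atz(*D['side'],b,z))
E
python3 fit.py 2>/dev/null
```

```text
stand [ 0.65209172 -0.05951906] [ 4.08524358 -4.30767631  3.90556664] [-0.1 -0.8  1.   1.2  1.6 -0.2 -0.8 -0.9 -1.5 -0.2  1.  -0.2  0.4 -1.
 -0.3  0.4 -0.4  0.4 -0.4 -0.2]
root [ 0.65209172 -0.05951906  0.115     ] d [-0.99767015  0.00387316  0.06811222] tip [ 0.5124179  -0.05897681  0.12453571]
0.012 [258. 102.] [694. 133.]
0.018000000000000002 [249. 106.] [683. 133.]
0.024000000000000004 [240. 110.] [672. 132.]
0.030000000000000006 [232. 114.] [661. 132.]
0.036000000000000004 [223. 118.] [651. 132.]
0.04200000000000001 [214. 122.] [640. 132.]
0.048000000000000015 [206. 127.] [629. 132.]
0.054000000000000006 [197. 131.] [618. 131.]
scene [array([ 0.454, -0.215,  0.022]), array([ 0.578, -0.208,  0.022]), array([ 0.532, -0.373,  0.022]), array([ 0.437, -0.351,  0.022])]
side [array([ 0.436, -0.366,  0.022]), array([ 0.482, -0.184,  0.022]), array([ 0.587, -0.208,  0.022]), array([ 0.535, -0.392,  0.022])]
tin [ 0.38053199 -0.09252007  0.032     ] [ 0.38120161 -0.10324748  0.032     ]
brown [0.38152325 0.04048625 0.025     ] [0.38185005 0.02331533 0.025     ]
bottle [0.37950975 0.18944175 0.083     ] [0.3840874  0.16191248 0.083     ]
```

Run:
```python
from h import *
import pickle
D=pickle.load(open('cal.pkl','rb'))
for n,u in(('scene',[(205,208),(150,178),(120,150),(308,130),(345,190),(470,318),(375,240)]),('side',[(203,215),(163,195),(350,270),(435,295)])):
    for q in u: print(n,q,atz(*D[n],q,0)[:2].round(3))
print(tri(ray(*D['scene'],(345,180)),ray(*D['side'],(348,215))),tri(ray(*D['scene'],(470,318)),ray(*D['side'],(412,310))),tri(ray(*D['scene'],(205,70)),ray(*D['side'],(245,82))))
print(tri(ray(*D['scene'],(88,0)),ray(*D['side'],(200,100))))
```

```text
scene (205, 208) [0.45 0.31]
scene (150, 178) [0.384 0.495]
scene (120, 150) [0.365 0.649]
scene (308, 130) [0.845 0.418]
scene (345, 190) [0.781 0.157]
scene (470, 318) [ 0.762 -0.324]
scene (375, 240) [ 0.735 -0.026]
side (203, 215) [0.374 0.488]
side (163, 195) [0.224 0.756]
side (350, 270) [0.726 0.001]
side (435, 295) [ 0.872 -0.151]
[0.73925723 0.09985495 0.10555461] [ 0.70787279 -0.35913064  0.09266673] [0.49806757 0.27146851 0.41247053]
[0.40373958 0.7704258  0.35562229]
```

>>> play_rows --motion '[{"xyz": [0.0,0.0,0.04],"turn": 5,"grip": 0.0854},{"xyz": [0.0,-0.02,0.03],"turn": 5,"grip": 0.0854}]'

```text
time_s: 0.3
position: [0.2689, 0.5451, 0.3018]
tool_rot: [0.133, 0.991, -0.0, -0.0]
ft_force: [-0.4, -0.5, 0.6]
grip_width: 0.0856
grasp_force: 0.0
```

>>> play_rows --motion '[{"xyz": [0.0,-0.04,0.0],"turn": 5,"grip": 0.0854},{"xyz": [0.0,-0.04,0.0],"turn": 5,"grip": 0.0854},{"xyz": [0.0,-0.04,0.0],"turn": 5.5,"grip": 0.0854},{"xyz": [0.0,-0.04,0.0],"turn": 0,"grip": 0.0854},{"xyz": [0.01,-0.035,0.0],"turn": 0,"grip": 0.0854}]'

```text
time_s: 0.8
position: [0.2779, 0.3474, 0.3012]
tool_rot: [-0.001, 1.0, -0.0, -0.0]
ft_force: [1.2, -0.3, 0.4]
grip_width: 0.0853
grasp_force: 0.0
```

>>> play_rows --motion '[{"xyz": [0.03,-0.035,0.0],"turn": 0,"grip": 0.0854},{"xyz": [0.03,-0.035,0.0],"turn": 0,"grip": 0.0854},{"xyz": [0.025,-0.04,0.0],"turn": 0,"grip": 0.0854},{"xyz": [0.025,-0.04,0.0],"turn": 0,"grip": 0.0854},{"xyz": [0.02,-0.045,0.0],"turn": 0,"grip": 0.0854}]'

```text
time_s: 1.3
position: [0.4098, 0.1525, 0.3012]
tool_rot: [-0.0, 1.0, 0.0, 0.0]
ft_force: [0.6, 0.8, 0.1]
grip_width: 0.0851
grasp_force: 0.0
```

>>> play_rows --motion '[{"xyz": [0.02,-0.045,0.0],"turn": 0,"grip": 0.0854},{"xyz": [0.015,-0.045,0.0],"turn": 0,"grip": 0.0854},{"xyz": [0.03,-0.04,0.0],"turn": 0,"grip": 0.0854},{"xyz": [0.035,-0.03,0.0],"turn": 0,"grip": 0.0854},{"xyz": [0.035,-0.03,-0.02],"turn": 0,"grip": 0.0854}]'

```text
time_s: 1.8
position: [0.5456, -0.0378, 0.2831]
tool_rot: [0.0, 1.0, -0.0, 0.002]
ft_force: [0.6, 0.8, -0.8]
grip_width: 0.0854
grasp_force: 0.0
```

>>> play_rows --motion '[{"xyz": [0.02,-0.02,-0.01],"turn": 0,"grip": 0.0854},{"xyz": [0.0,0.0,0.0],"turn": 0,"grip": 0.0854},{"xyz": [0.0,0.0,0.0],"turn": 0,"grip": 0.0854}]'

```text
time_s: 2.1
position: [0.5635, -0.0558, 0.2707]
tool_rot: [0.0, 1.0, 0.0, -0.001]
ft_force: [0.2, 0.5, 0.6]
grip_width: 0.0855
grasp_force: 0.0
```

Run:
```python
from h import *
import pickle
c,K,R,t=cam('wrist','w1.png'); D=pickle.load(open('cal.pkl','rb')); D['w1']=(K,R,t); pickle.dump(D,open('cal.pkl','wb'))
print(K,-R.T@t,R); s=robot.read_state(); print(s['position'],s['ft_force'])
for q in((.6521,-.0595,.115),(.5124,-.059,.1245),(.619,-.0594,.110)): print(proj(K,R,t,q))
```

```text
[[359.51968587   0.         314.51810754]
 [  0.         359.51968587 240.80249304]
 [  0.           0.           1.        ]] [ 0.4888131  -0.05638048  0.41395273] [[ 4.13615911e-05  9.99999720e-01  7.46618964e-04]
 [ 9.55748785e-01 -2.59174673e-04  2.94183942e-01]
 [ 2.94184054e-01  7.01412252e-04 -9.55748529e-01]]
[ 0.56328139 -0.05529682  0.271334  ] [-0.30494303  0.11126979  0.55544838]
[310.92464634 314.17506689]
[310.92437889 161.42838591]
[310.97421705 279.08218478]
```

View pics/w1.png

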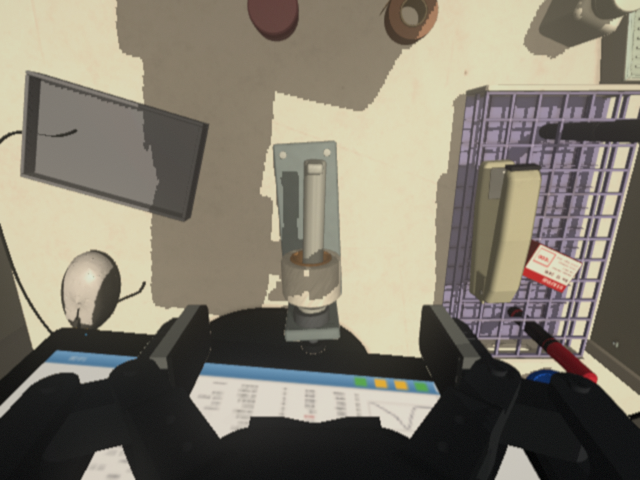

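The wrist view shows the roll spanning u 282–340 at v≈278, the rod tip near (315,165), and the tray corners (28,70), (208,123), (187,220), (23,176). I'll zoom in for the skew.

Run:
```python
import cv2
a=cv2.imread('pics/w1.png')[135:345,250:370]
cv2.imwrite('pics/z2.png',cv2.resize(a,None,fx=2.8,fy=2.8,interpolation=cv2.INTER_CUBIC))
from h import *
import pickle
D=pickle.load(open('cal.pkl','rb'))
c=[(28,70),(208,123),(187,220),(23,176)]
P=np.array([atz(*D['w1'],q,.022) for q in c]); print(P.round(4),P.mean(0))
for q,z in(((273,8),.032),((412,15),.025),((610,8),.083)): print(atz(*D['w1'],q,z).round(3))
```

```text
[[ 0.4316 -0.3411  0.022 ]
 [ 0.4817 -0.1664  0.022 ]
 [ 0.585  -0.199   0.022 ]
 [ 0.5361 -0.371   0.022 ]] [ 0.50863555 -0.26935474  0.022     ]
[ 0.381 -0.095  0.032]
[0.384 0.036 0.025]
[0.395 0.181 0.083]
```

View pics/z2.png

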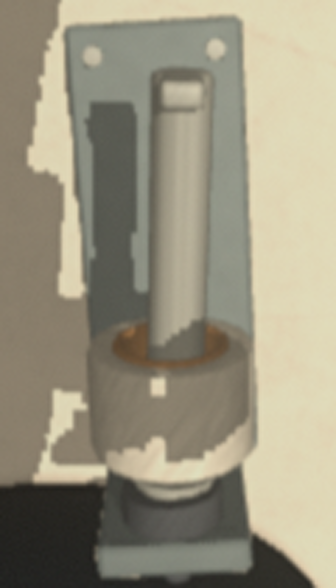

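The skew looks small in yaw (tip about y −0.056, root about −0.058) and about 3.3° up in pitch. The tray centre is about (0.509,−0.269) with yaw −16°. Now I'll move above the roll and descend.

>>> play_rows --motion '[{"xyz": [0.03,-0.0015,0.0],"turn": 0,"grip": 0.0854},{"xyz": [0.025,-0.001,-0.02],"turn": 0,"grip": 0.0854},{"xyz": [0.0,0.0,-0.04],"turn": 0,"grip": 0.0854},{"xyz": [0.0,0.0,-0.02],"turn": 0,"grip": 0.0854},{"xyz": [0.0,0.0,0.0],"turn": 0,"grip": 0.0854}]'

```text
time_s: 2.65
position: [0.6173, -0.0569, 0.1895]
tool_rot: [-0.001, 1.0, 0.0, -0.002]
ft_force: [-0.8, 0.4, 0.6]
grip_width: 0.0855
grasp_force: 0.0
```

Run:
```python
from h import *
import pickle
D=pickle.load(open('cal.pkl','rb'))
s=robot.read_state(); print(s['position'],s['ft_force'])
c,K,R,t=cam('wrist','w2.png')
for n in('scene','side'): cam(n,n+'2.png')
a=cv2.imread('pics/w2.png'); b=cv2.imread('pics/side2.png')[170:290,240:360]
cv2.imwrite('pics/m2.png',np.hstack([cv2.resize(a,(480,360)),cv2.resize(b,(320,320))[:,:].copy() if 0 else cv2.copyMakeBorder(cv2.resize(b,(320,320)),0,40,0,0,0)]))
for q in((.6521,-.0576,.115),(.5124,-.0556,.123),(.601,-.058,.111)): print(proj(K,R,t,q)*.75)
```

```text
[ 0.61725472 -0.0569424   0.18953848] [-0.76681752  0.36193359  0.56950951]
[235.4372443  226.31072506]
[238.53892142  53.42281216]
[235.05992196 169.66940627]
```

View pics/m2.png

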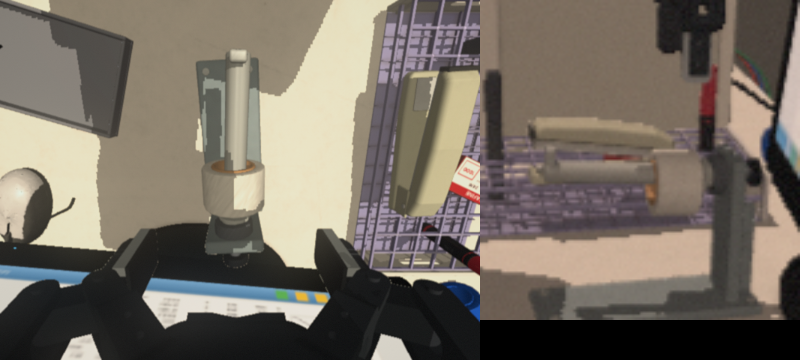

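The roll spans u 202–265 in the wrist view, so its centre is about 1 mm to −y of the gripper, with its front rim where predicted. I'll descend and close gently.

>>> play_rows --motion '[{"xyz": [0.001,-0.001,-0.04],"turn": 0,"grip": 0.0854},{"xyz": [0.0,0.0,-0.03],"turn": 0,"grip": 0.0854},{"xyz": [0.0,0.0,-0.02],"turn": 0,"grip": 0.0854},{"xyz": [0.0,0.0,-0.0115],"turn": 0,"grip": 0.0854},{"xyz": [0.0,0.0,0.0],"turn": 0,"grip": 0.075}]'

```text
time_s: 3.3
position: [0.6198, -0.0591, 0.09]
tool_rot: [-0.0, 1.0, 0.0, -0.0]
ft_force: [0.7, -0.5, -0.7]
grip_width: 0.0755
grasp_force: 0.0
```

>>> play_rows --motion '[{"xyz": [0.0,0.0,0.0],"turn": 0,"grip": 0.065},{"xyz": [0.0,0.0,0.0],"turn": 0,"grip": 0.06},{"xyz": [0.0,0.0,0.0],"turn": 0,"grip": 0.057}]' --newtons 25

```text
time_s: 3.6
position: [0.6202, -0.0592, 0.0911]
tool_rot: [-0.0, 1.0, -0.0, 0.001]
ft_force: [0.3, -0.8, 0.3]
grip_width: 0.0574
grasp_force: 0.0
```

>>> play_rows --motion '[{"xyz": [0.0,0.0,0.0],"turn": 0,"grip": 0.055},{"xyz": [0.0,0.0,0.0],"turn": 0,"grip": 0.053},{"xyz": [0.0,0.0,0.0],"turn": 0,"grip": 0.05},{"xyz": [0.0,0.0,0.0],"turn": 0,"grip": 0.05}]' --newtons 25

```text
time_s: 4.0
position: [0.6201, -0.0592, 0.091]
tool_rot: [-0.0, 1.0, -0.0, 0.001]
ft_force: [-1.8, 0.4, 6.3]
grip_width: 0.0542
grasp_force: 24.9
```

>>> play_rows --motion '[{"xyz": [0.0,0.0,0.001],"turn": 0,"grip": 0.05},{"xyz": [0.0,0.0,0.001],"turn": 0,"grip": 0.05}]' --newtons 30

```text
time_s: 4.2
position: [0.6197, -0.0591, 0.0921]
tool_rot: [-0.0, 1.0, 0.0, -0.0]
ft_force: [0.2, -0.1, -0.7]
grip_width: 0.0538
grasp_force: 31.6
```

>>> play_rows --motion '[{"xyz": [0.0,0.0,0.0015],"turn": 0,"grip": 0.05},{"xyz": [0.0,0.0,0.0015],"turn": 0,"grip": 0.05}]'

```text
time_s: 4.4
position: [0.6196, -0.0591, 0.0949]
tool_rot: [-0.0, 1.0, 0.0, -0.0]
ft_force: [0.4, -0.1, -0.7]
grip_width: 0.0537
grasp_force: 31.6
```

>>> play_rows --motion '[{"xyz": [0.0,0.0,0.0015],"turn": 0,"grip": 0.05},{"xyz": [0.0,0.0,0.0],"turn": 0,"grip": 0.05}]'

```text
time_s: 4.6
position: [0.6198, -0.0592, 0.0966]
tool_rot: [-0.0, 1.0, 0.0, 0.0]
ft_force: [0.6, 0.8, -0.4]
grip_width: 0.0537
grasp_force: 31.6
```

>>> play_rows --motion '[{"xyz": [-0.005,0.0,0.002],"turn": 0,"grip": 0.05},{"xyz": [-0.01,0.0,0.0006],"turn": 0,"grip": 0.05},{"xyz": [-0.01,0.0,0.0006],"turn": 0,"grip": 0.05},{"xyz": [-0.005,0.0005,0.0003],"turn": 0,"grip": 0.05}]'

```text
time_s: 5.0
position: [0.5883, -0.0586, 0.1]
tool_rot: [-0.0, 1.0, 0.0, -0.0]
ft_force: [0.4, -0.4, -1.6]
grip_width: 0.0536
grasp_force: 31.7
```

>>> play_rows --motion '[{"xyz": [-0.01,0.0005,0.0006],"turn": 0,"grip": 0.05},{"xyz": [-0.01,0.0,0.0006],"turn": 0,"grip": 0.05},{"xyz": [-0.009,0.0,0.0006],"turn": 0,"grip": 0.05},{"xyz": [0.0,0.0,0.0],"turn": 0,"grip": 0.05}]'

```text
time_s: 5.4
position: [0.5596, -0.0581, 0.1019]
tool_rot: [-0.0, 1.0, 0.0, -0.0]
ft_force: [0.4, -0.1, -1.2]
grip_width: 0.0537
grasp_force: 31.7
```

Run:
```python
from h import *
s=robot.read_state(); print(s['position'],s['ft_force'],s['moment'])
cam('wrist','w3.png');cam('side','side3.png');cam('scene','scene3.png')
f=lambda n,y0,y1,x0,x1:cv2.resize(cv2.imread('pics/'+n)[y0:y1,x0:x1],(400,400),interpolation=cv2.INTER_CUBIC)
cv2.imwrite('pics/m3.png',np.hstack([f('w3.png',0,320,160,480),f('side3.png',190,290,250,350)]))
```

```text
[ 0.55958148 -0.058102    0.10190072] [ 0.35162009 -0.09973515 -1.1928292 ] [ 0.03227717 -0.03276742 -0.0487899 ]
```

View pics/m3.png

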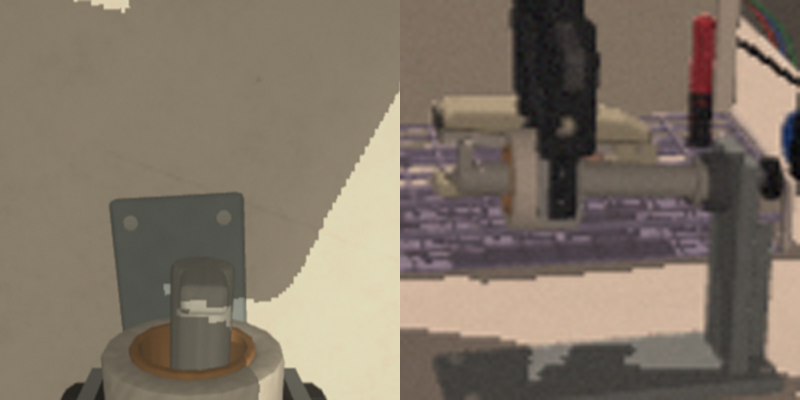

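The wrist view shows the rod centre at about u 202 and the bore centre at 193, so the roll sits about 2.5 mm to −y of the rod. I'll correct that and then feel upward for the rod's underside.

>>> play_rows --motion '[{"xyz": [0.0,0.0015,0.0],"turn": -0.4,"grip": 0.05},{"xyz": [0.0,0.0011,0.001],"turn": -0.4,"grip": 0.05},{"xyz": [0.0,0.0,0.001],"turn": 0,"grip": 0.05},{"xyz": [0.0,0.0,0.001],"turn": 0,"grip": 0.05}]'

```text
time_s: 5.95
position: [0.5608, -0.0555, 0.1048]
tool_rot: [0.007, 1.0, 0.0, 0.0]
ft_force: [0.3, 0.5, -0.4]
grip_width: 0.0535
grasp_force: 31.7
```

>>> play_rows --motion '[{"xyz": [0.0,0.0,0.0005],"turn": 0,"grip": 0.05},{"xyz": [0.0,0.0,0.0005],"turn": 0,"grip": 0.05}]'

```text
time_s: 6.15
position: [0.5608, -0.0556, 0.1058]
tool_rot: [0.007, 1.0, 0.0, 0.0]
ft_force: [-0.8, 0.1, -1.3]
grip_width: 0.0536
grasp_force: 31.7
```

>>> play_rows --motion '[{"xyz": [0.0,0.0,0.0005],"turn": 0,"grip": 0.05},{"xyz": [0.0,0.0,0.0],"turn": 0,"grip": 0.05}]'

```text
time_s: 6.35
position: [0.5608, -0.0556, 0.1063]
tool_rot: [0.007, 1.0, 0.0, 0.0]
ft_force: [-0.4, -0.5, -1.0]
grip_width: 0.0538
grasp_force: 31.7
```

>>> play_rows --motion '[{"xyz": [0.0,0.0,0.0005],"turn": 0,"grip": 0.05},{"xyz": [0.0,0.0,0.0005],"turn": 0,"grip": 0.05}]'

```text
time_s: 6.55
position: [0.5607, -0.0555, 0.1072]
tool_rot: [0.007, 1.0, 0.0, -0.0]
ft_force: [0.2, -0.3, -1.5]
grip_width: 0.0539
grasp_force: 31.7
```

>>> play_rows --motion '[{"xyz": [0.0,0.0,0.0005],"turn": 0,"grip": 0.05},{"xyz": [0.0,0.0,0.0],"turn": 0,"grip": 0.05}]'

```text
time_s: 6.75
position: [0.5608, -0.0555, 0.1078]
tool_rot: [0.007, 1.0, 0.0, 0.0]
ft_force: [-0.3, -0.9, -1.5]
grip_width: 0.0533
grasp_force: 31.7
```

>>> play_rows --motion '[{"xyz": [0.0,0.0,0.0005],"turn": 0,"grip": 0.05},{"xyz": [0.0,0.0,0.0],"turn": 0,"grip": 0.05}]'

```text
time_s: 6.95
position: [0.5608, -0.0556, 0.1083]
tool_rot: [0.007, 1.0, 0.0, 0.0]
ft_force: [-0.3, 0.3, -1.4]
grip_width: 0.0535
grasp_force: 31.7
```

>>> play_rows --motion '[{"xyz": [0.0,0.0,0.0005],"turn": 0,"grip": 0.05},{"xyz": [0.0,0.0,0.0],"turn": 0,"grip": 0.05}]'

```text
time_s: 7.15
position: [0.5607, -0.0555, 0.1087]
tool_rot: [0.007, 1.0, 0.0, -0.0]
ft_force: [0.2, 0.7, -2.9]
grip_width: 0.0539
grasp_force: 31.9
```

>>> play_rows --motion '[{"xyz": [0.0,0.0,0.0005],"turn": 0,"grip": 0.05},{"xyz": [0.0,0.0,0.0],"turn": 0,"grip": 0.05}]'

```text
time_s: 7.35
position: [0.5607, -0.0555, 0.1091]
tool_rot: [0.007, 1.0, 0.0, -0.0]
ft_force: [1.2, -0.0, -4.4]
grip_width: 0.0539
grasp_force: 32.4
```

Contact came at z≈0.1085 with no side force, so the roll is centred. I'll slide with light contact, tracking the slope.

>>> play_rows --motion '[{"xyz": [0.0,0.0,-0.0004],"turn": 0,"grip": 0.05},{"xyz": [-0.004,6e-05,0.0002],"turn": 0,"grip": 0.05},{"xyz": [-0.004,6e-05,0.0002],"turn": 0,"grip": 0.05}]'

```text
time_s: 7.65
position: [0.5524, -0.0554, 0.1092]
tool_rot: [0.007, 1.0, 0.0, 0.0]
ft_force: [0.4, 0.5, -2.6]
grip_width: 0.0536
grasp_force: 32.5
```

>>> play_rows --motion '[{"xyz": [-0.004,6e-05,0.0002],"turn": 0,"grip": 0.05},{"xyz": [-0.004,6e-05,0.0002],"turn": 0,"grip": 0.05},{"xyz": [0.0,0.0,0.0],"turn": 0,"grip": 0.05}]'

```text
time_s: 7.95
position: [0.544, -0.0552, 0.1097]
tool_rot: [0.007, 1.0, 0.0, -0.0]
ft_force: [-1.4, -0.6, -3.0]
grip_width: 0.0541
grasp_force: 32.5
```

Run:
```python
from h import *
s=robot.read_state(); print(s['position'],s['ft_force'],s['moment'])
cam('wrist','w4.png');cam('side','side4.png')
f=lambda n,y0,y1,x0,x1:cv2.resize(cv2.imread('pics/'+n)[y0:y1,x0:x1],(400,400),interpolation=cv2.INTER_CUBIC)
cv2.imwrite('pics/m4.png',np.hstack([f('w4.png',200,320,255,375),f('side4.png',205,265,245,305)]))
```

```text
[ 0.54398018 -0.05524544  0.1096912 ] [-1.40871601 -0.64029943 -2.97890988] [ 0.02538398  0.20411451 -0.00879206]
```

View pics/m4.png

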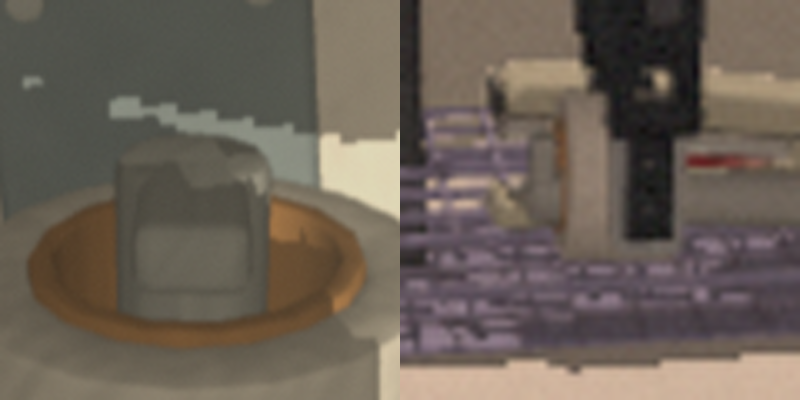

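The bore centre is at u≈197 against the rod at 193, so it needs about −0.5 mm in y. The roll sits against the rod's underside. I'll continue carefully over the nose.

>>> play_rows --motion '[{"xyz": [0.0,-0.0004,0.0],"turn": 0,"grip": 0.05},{"xyz": [-0.002,3e-05,0.0001],"turn": 0,"grip": 0.05},{"xyz": [-0.002,3e-05,0.0001],"turn": 0,"grip": 0.05}]'

```text
time_s: 8.35
position: [0.5408, -0.0557, 0.1098]
tool_rot: [0.007, 1.0, -0.0, 0.0]
ft_force: [1.2, 0.2, -2.6]
grip_width: 0.0537
grasp_force: 32.5
```

>>> play_rows --motion '[{"xyz": [-0.0015,2e-05,0.0001],"turn": 0,"grip": 0.05},{"xyz": [-0.0015,2e-05,0.0001],"turn": 0,"grip": 0.05}]'

```text
time_s: 8.55
position: [0.5377, -0.0556, 0.1101]
tool_rot: [0.007, 1.0, 0.0, 0.0]
ft_force: [1.5, -0.8, -2.3]
grip_width: 0.0541
grasp_force: 32.5
```

>>> play_rows --motion '[{"xyz": [-0.0015,2e-05,0.0001],"turn": 0,"grip": 0.05},{"xyz": [0.0,0.0,0.0],"turn": 0,"grip": 0.05}]'

```text
time_s: 8.75
position: [0.536, -0.0556, 0.1101]
tool_rot: [0.007, 1.0, 0.0, -0.0]
ft_force: [-0.1, 0.0, -2.6]
grip_width: 0.0536
grasp_force: 32.5
```

>>> play_rows --motion '[{"xyz": [-0.002,3e-05,0.0001],"turn": 0,"grip": 0.05},{"xyz": [-0.002,3e-05,0.0001],"turn": 0,"grip": 0.05}]'

```text
time_s: 8.95
position: [0.5322, -0.0555, 0.1103]
tool_rot: [0.007, 1.0, 0.0, 0.0]
ft_force: [1.1, 0.6, -2.9]
grip_width: 0.0537
grasp_force: 32.5
```

>>> play_rows --motion '[{"xyz": [-0.002,3e-05,0.0001],"turn": 0,"grip": 0.05},{"xyz": [-0.002,3e-05,0.0001],"turn": 0,"grip": 0.05}]'

```text
time_s: 9.15
position: [0.528, -0.0555, 0.1106]
tool_rot: [0.007, 1.0, 0.0, 0.0]
ft_force: [1.1, 0.0, -2.8]
grip_width: 0.0538
grasp_force: 32.5
```

>>> play_rows --motion '[{"xyz": [-0.002,3e-05,0.0001],"turn": 0,"grip": 0.05},{"xyz": [-0.001,0.0,0.0],"turn": 0,"grip": 0.05}]'

```text
time_s: 9.35
position: [0.525, -0.0554, 0.1107]
tool_rot: [0.007, 1.0, 0.0, 0.0]
ft_force: [0.3, -0.2, -1.6]
grip_width: 0.0539
grasp_force: 32.5
```

>>> play_rows --motion '[{"xyz": [-0.003,4e-05,0.0002],"turn": 0,"grip": 0.05},{"xyz": [-0.003,4e-05,0.0002],"turn": 0,"grip": 0.05},{"xyz": [-0.002,3e-05,0.0001],"turn": 0,"grip": 0.05}]'

```text
time_s: 9.65
position: [0.5169, -0.0553, 0.1112]
tool_rot: [0.007, 1.0, 0.0, -0.0]
ft_force: [0.9, 0.3, -2.5]
grip_width: 0.0535
grasp_force: 32.5
```

>>> play_rows --motion '[{"xyz": [-0.003,4e-05,0.0002],"turn": 0,"grip": 0.05},{"xyz": [-0.003,4e-05,0.0001],"turn": 0,"grip": 0.05},{"xyz": [-0.002,3e-05,0.0001],"turn": 0,"grip": 0.05}]'

```text
time_s: 9.95
position: [0.5089, -0.0552, 0.1116]
tool_rot: [0.007, 1.0, 0.0, -0.0]
ft_force: [1.1, 0.1, -2.3]
grip_width: 0.0538
grasp_force: 32.5
```

>>> play_rows --motion '[{"xyz": [-0.003,4e-05,0.0001],"turn": 0,"grip": 0.05},{"xyz": [-0.003,4e-05,0.0001],"turn": 0,"grip": 0.05}]'

```text
time_s: 10.15
position: [0.503, -0.0551, 0.1117]
tool_rot: [0.007, 1.0, 0.0, -0.0]
ft_force: [0.4, -0.5, -2.5]
grip_width: 0.0538
grasp_force: 32.5
```

>>> play_rows --motion '[{"xyz": [-0.003,4e-05,0.0001],"turn": 0,"grip": 0.05},{"xyz": [-0.003,4e-05,0.0001],"turn": 0,"grip": 0.05}]'

```text
time_s: 10.35
position: [0.497, -0.055, 0.112]
tool_rot: [0.007, 1.0, 0.0, 0.0]
ft_force: [-0.4, -1.0, -1.2]
grip_width: 0.0538
grasp_force: 32.6
```

>>> play_rows --motion '[{"xyz": [-0.003,4e-05,0.0001],"turn": 0,"grip": 0.05},{"xyz": [-0.003,4e-05,0.0001],"turn": 0,"grip": 0.05},{"xyz": [-0.003,4e-05,0.0001],"turn": 0,"grip": 0.05}]'

```text
time_s: 10.65
position: [0.488, -0.0549, 0.1123]
tool_rot: [0.007, 1.0, 0.0, 0.0]
ft_force: [-1.3, -0.2, -2.0]
grip_width: 0.0537
grasp_force: 32.6
```

>>> play_rows --motion '[{"xyz": [-0.004,0.0,0.0001],"turn": 0,"grip": 0.05},{"xyz": [-0.005,0.0,0.0],"turn": 0,"grip": 0.05},{"xyz": [-0.005,0.0,0.0],"turn": 0,"grip": 0.05}]'

```text
time_s: 10.95
position: [0.4737, -0.0549, 0.1123]
tool_rot: [0.007, 1.0, 0.0, -0.0]
ft_force: [-0.0, -0.1, -1.8]
grip_width: 0.0536
grasp_force: 32.6
```

Run:
```python
from h import *
s=robot.read_state(); print(s['position'],s['ft_force'],s['moment'])
cam('wrist','w5.png');cam('side','side5.png')
f=lambda n,y0,y1,x0,x1:cv2.resize(cv2.imread('pics/'+n)[y0:y1,x0:x1],(400,400),interpolation=cv2.INTER_CUBIC)
cv2.imwrite('pics/m5.png',np.hstack([f('w5.png',80,480,120,520),f('side5.png',190,290,240,340)]))
```

```text
[ 0.4737497  -0.05490976  0.11232531] [-0.04118669 -0.07898128 -1.81530867] [ 0.03364679 -0.03092394  0.05493687]
```

View pics/m5.png

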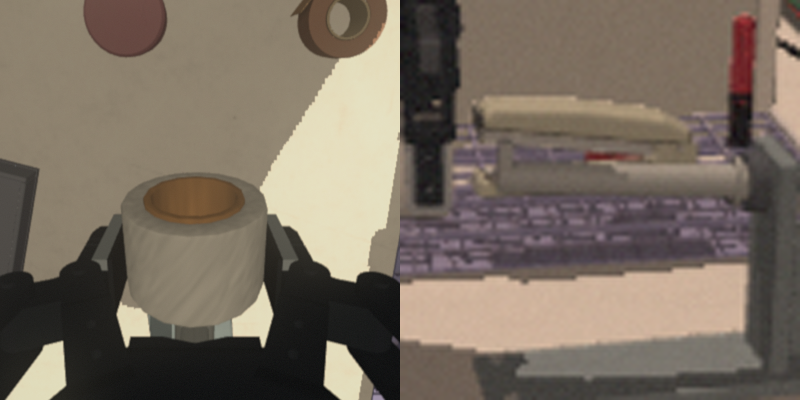

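The roll is off the spindle, held at about (195,250) in the wrist crop, and the rod is clear to its right in the side view. Next I'll carry it above the tray.

>>> play_rows --motion '[{"xyz": [0.0,-0.02,0.0],"turn": 0,"grip": 0.05},{"xyz": [0.0,-0.03,0.0],"turn": -3,"grip": 0.05},{"xyz": [0.0,-0.035,0.0],"turn": -3,"grip": 0.05},{"xyz": [0.005,-0.035,0.0],"turn": -3,"grip": 0.05},{"xyz": [0.01,-0.035,0.0],"turn": -3,"grip": 0.05}]'

```text
time_s: 11.55
position: [0.489, -0.2113, 0.1124]
tool_rot: [0.113, 0.994, 0.0, -0.0]
ft_force: [1.1, -0.1, -1.0]
grip_width: 0.0536
grasp_force: 32.6
```

>>> play_rows --motion '[{"xyz": [0.01,-0.03,-0.01],"turn": -3,"grip": 0.05},{"xyz": [0.01,-0.03,-0.02],"turn": 0,"grip": 0.05},{"xyz": [0.0,0.0,-0.02],"turn": 0,"grip": 0.05},{"xyz": [0.0,0.0,-0.015],"turn": 0,"grip": 0.05},{"xyz": [0.0,0.0,0.0],"turn": 0,"grip": 0.05}]'

```text
time_s: 12.05
position: [0.5084, -0.2697, 0.0454]
tool_rot: [0.138, 0.99, 0.001, -0.002]
ft_force: [0.4, -0.2, -1.4]
grip_width: 0.0539
grasp_force: 32.6
```

Run:
```python
from h import *
s=robot.read_state(); print(s['position'],s['ft_force'])
c,K,R,t=cam('wrist','w6.png');cam('side','side6.png');cam('scene','scene6.png')
cv2.imwrite('pics/m6.png',np.hstack([cv2.resize(cv2.imread('pics/w6.png'),(480,360)),cv2.resize(cv2.imread('pics/side6.png')[270:400,215:330],(318,360))]))
a=np.radians(-16);r=np.array([[np.cos(a),-np.sin(a)],[np.sin(a),np.cos(a)]])
for q in((-.055,.09),(-.055,-.09)):
  x=r@q+[.5086,-.2694]; print(proj(K,R,t,[*x,.022])*.75)
```

```text
[ 0.50838781 -0.26968091  0.04542929] [ 0.40896903 -0.19583052 -1.44505242]
[383.78912736 131.80627625]
[ 90.00497916 130.70471679]
```

View pics/m6.png

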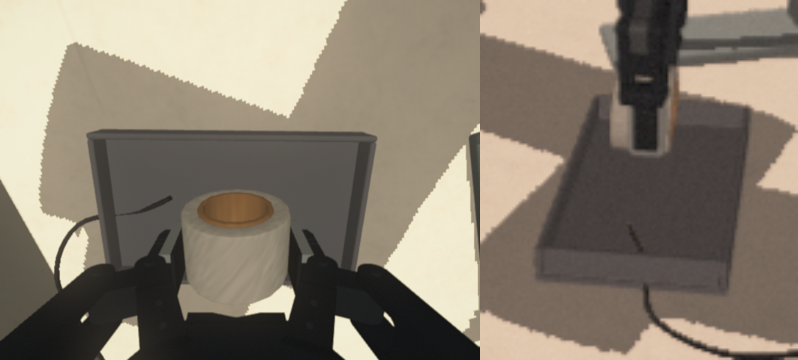

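The tray is aligned with the tool, its rim at u 88–376, so the roll needs about −4 mm in y. I'll lower it with force checks.

>>> play_rows --motion '[{"xyz": [0.0,-0.004,-0.01],"turn": 0,"grip": 0.05},{"xyz": [0.0,0.0,-0.01],"turn": 0,"grip": 0.05},{"xyz": [0.0,0.0,-0.005],"turn": 0,"grip": 0.05},{"xyz": [0.0,0.0,-0.002],"turn": 0,"grip": 0.05},{"xyz": [0.0,0.0,0.0],"turn": 0,"grip": 0.05}]'

```text
time_s: 12.7
position: [0.5091, -0.2738, 0.0199]
tool_rot: [0.137, 0.991, 0.0, -0.0]
ft_force: [0.8, 0.7, -1.2]
grip_width: 0.0534
grasp_force: 32.6
```

>>> play_rows --motion '[{"xyz": [0.0,0.0,-0.001],"turn": 0,"grip": 0.05},{"xyz": [0.0,0.0,-0.001],"turn": 0,"grip": 0.05}]'

```text
time_s: 12.9
position: [0.5093, -0.274, 0.0185]
tool_rot: [0.137, 0.991, -0.0, 0.0]
ft_force: [0.1, 0.2, -0.8]
grip_width: 0.0536
grasp_force: 32.6
```

>>> play_rows --motion '[{"xyz": [0.0,0.0,-0.0007],"turn": 0,"grip": 0.05},{"xyz": [0.0,0.0,0.0],"turn": 0,"grip": 0.05}]'

```text
time_s: 13.1
position: [0.5093, -0.2739, 0.0177]
tool_rot: [0.137, 0.991, 0.0, 0.0]
ft_force: [0.3, 0.4, -1.3]
grip_width: 0.0536
grasp_force: 32.6
```

>>> play_rows --motion '[{"xyz": [0.0,0.0,-0.001],"turn": 0,"grip": 0.05},{"xyz": [0.0,0.0,-0.001],"turn": 0,"grip": 0.05}]'

```text
time_s: 13.3
position: [0.5093, -0.274, 0.0156]
tool_rot: [0.137, 0.991, -0.0, 0.0]
ft_force: [0.2, 0.1, -1.1]
grip_width: 0.0534
grasp_force: 32.6
```

>>> play_rows --motion '[{"xyz": [0.0,0.0,-0.0007],"turn": 0,"grip": 0.05},{"xyz": [0.0,0.0,0.0],"turn": 0,"grip": 0.05}]'

```text
time_s: 13.5
position: [0.5092, -0.2739, 0.0148]
tool_rot: [0.137, 0.991, 0.0, -0.0]
ft_force: [-0.1, -0.3, -1.3]
grip_width: 0.0533
grasp_force: 32.6
```

>>> play_rows --motion '[{"xyz": [0.0,0.0,-0.0007],"turn": 0,"grip": 0.05},{"xyz": [0.0,0.0,0.0],"turn": 0,"grip": 0.05}]'

```text
time_s: 13.7
position: [0.5092, -0.2739, 0.0142]
tool_rot: [0.137, 0.991, 0.0, -0.0]
ft_force: [0.1, -0.5, -1.0]
grip_width: 0.0536
grasp_force: 32.6
```

>>> play_rows --motion '[{"xyz": [0.0,0.0,-0.0007],"turn": 0,"grip": 0.05},{"xyz": [0.0,0.0,0.0],"turn": 0,"grip": 0.05}]'

```text
time_s: 13.9
position: [0.5092, -0.2739, 0.0135]
tool_rot: [0.137, 0.991, 0.0, -0.0]
ft_force: [-0.6, 0.0, -0.4]
grip_width: 0.0538
grasp_force: 32.6
```

>>> play_rows --motion '[{"xyz": [0.0,0.0,-0.0007],"turn": 0,"grip": 0.05},{"xyz": [0.0,0.0,0.0],"turn": 0,"grip": 0.05}]'

```text
time_s: 14.1
position: [0.5093, -0.274, 0.013]
tool_rot: [0.137, 0.991, 0.0, 0.0]
ft_force: [-1.0, 0.3, 1.6]
grip_width: 0.0537
grasp_force: 32.8
```

>>> play_rows --motion '[{"xyz": [0.0,0.0,-0.0005],"turn": 0,"grip": 0.05},{"xyz": [0.0,0.0,0.0],"turn": 0,"grip": 0.05}]'

```text
time_s: 14.3
position: [0.5093, -0.274, 0.0128]
tool_rot: [0.137, 0.991, -0.0, 0.0]
ft_force: [-2.4, 0.8, 6.9]
grip_width: 0.0541
grasp_force: 33.2
```

It's in contact, so I'll ease off slightly and open slowly.

>>> play_rows --motion '[{"xyz": [0.0,0.0,0.0003],"turn": 0,"grip": 0.052},{"xyz": [0.0,0.0,0.0],"turn": 0,"grip": 0.0535},{"xyz": [0.0,0.0,0.0],"turn": 0,"grip": 0.055},{"xyz": [0.0,0.0,0.0],"turn": 0,"grip": 0.057},{"xyz": [0.0,0.0,0.0],"turn": 0,"grip": 0.06}]' --newtons 20

```text
time_s: 14.8
position: [0.5093, -0.2739, 0.0124]
tool_rot: [0.137, 0.991, 0.0, -0.0]
ft_force: [-0.9, 0.4, 0.4]
grip_width: 0.0599
grasp_force: 0.0
```

>>> play_rows --motion '[{"xyz": [0.0,0.0,0.0],"turn": 0,"grip": 0.065},{"xyz": [0.0,0.0,0.0],"turn": 0,"grip": 0.07},{"xyz": [0.0,0.0,0.0],"turn": 0,"grip": 0.075},{"xyz": [0.0,0.0,0.0],"turn": 0,"grip": 0.075}]'

```text
time_s: 15.2
position: [0.5093, -0.2739, 0.0126]
tool_rot: [0.137, 0.991, 0.0, 0.0]
ft_force: [0.4, 0.7, 0.6]
grip_width: 0.0751
grasp_force: 0.0
```

Run:
```python
from h import *
c,K,R,t=cam('wrist','w7.png')
a=c['image'].astype(int); b=cv2.imread('pics/w6.png')[:,:,::-1].astype(int)
for im in(b,a):
    for v in(300,330,350):
        r=im[v,200:440]; print(v,[200+i for i in range(1,240) if abs(r[i].sum()-r[i-1].sum())>110])
```

```text
300 []
330 [245]
350 [247, 384]
300 []
330 []
350 []
```

```bash
cat > core.py <<'E'
from h import *
import sys
for n in sys.argv[1:]:
    im=cv2.imread('pics/'+n).astype(int); m=((im[:,:,2]-im[:,:,0])>50).astype('uint8')
    k,_,s,ct=cv2.connectedComponentsWithStats(m); print(n,[(s[i].tolist(),ct[i].round(1).tolist()) for i in range(1,k) if s[i,4]>150])
E
python3 core.py w6.png w7.png
```

```text
w6.png [([265, 257, 99, 47, 3489], [313.7, 280.3])]
w7.png [([270, 255, 98, 41, 2953], [318.5, 275.4])]
```

>>> play_rows --motion '[{"xyz": [0.0,0.0,0.0],"turn": 0,"grip": 0.08},{"xyz": [0.0,0.0,0.0],"turn": 0,"grip": 0.08},{"xyz": [0.0,0.0,0.0],"turn": 0,"grip": 0.08},{"xyz": [0.0,0.0,0.0],"turn": 0,"grip": 0.08}]'

```text
time_s: 15.65
position: [0.5093, -0.274, 0.0127]
tool_rot: [0.137, 0.991, 0.0, 0.0]
ft_force: [-0.5, 0.2, -0.8]
grip_width: 0.0798
grasp_force: 0.0
```

```bash
python3 -c "
from h import *
cam('wrist','w8.png')"; python3 core.py w7.png w8.png
```

```text
w7.png [([270, 255, 98, 41, 2953], [318.5, 275.4])]
w8.png [([270, 255, 98, 41, 2939], [318.6, 275.3])]
```

It's at rest, so I'll retract straight up.

>>> play_rows --motion '[{"xyz": [0.0,0.0,0.01],"turn": 0,"grip": 0.08},{"xyz": [0.0,0.0,0.02],"turn": 0,"grip": 0.08},{"xyz": [0.0,0.0,0.03],"turn": 0,"grip": 0.08},{"xyz": [0.0,0.0,0.04],"turn": 0,"grip": 0.08},{"xyz": [0.0,0.0,0.04],"turn": 0,"grip": 0.08}]'

```text
time_s: 16.2
position: [0.5089, -0.2737, 0.1546]
tool_rot: [0.137, 0.991, 0.0, -0.0]
ft_force: [0.2, -0.2, 0.6]
grip_width: 0.0799
grasp_force: 0.0
```

>>> play_rows --motion '[{"xyz": [0.0,0.0,0.02],"turn": 0,"grip": 0.08},{"xyz": [0.0,0.0,0.0],"turn": 0,"grip": 0.08},{"xyz": [0.0,0.0,0.0],"turn": 0,"grip": 0.08},{"xyz": [0.0,0.0,0.0],"turn": 0,"grip": 0.08},{"xyz": [0.0,0.0,0.0],"turn": 0,"grip": 0.08}]'

```text
time_s: 16.7
position: [0.5089, -0.2737, 0.1715]
tool_rot: [0.137, 0.991, 0.001, -0.001]
ft_force: [-0.0, -0.3, 0.3]
grip_width: 0.0801
grasp_force: 0.0
```

```bash
python3 - <<'E'
from h import *
for n in('scene','side','wrist'): c,K,R,t=cam(n,n+'9.png')
print(proj(K,R,t,[.495,-.27,.031]))
im=c['image'].astype(int); m=((im.min(2)>95)).astype('uint8')
E
python3 core.py scene0.png scene9.png side0.png side9.png wrist9.png
python3 - <<'E'
import cv2,numpy as np
# bystander regions unchanged?
for n,rs in(('scene',[(255,310,280,342),(222,273,248,300),(188,215,212,256)]),('side',[(188,278,218,308),(192,255,218,280),(192,205,218,252)])):
    a,b=[cv2.imread(f'pics/{n}{k}.png').astype(int) for k in(0,9)]
    for x0,y0,x1,y1 in rs: print(n,(abs(a-b)[y0:y1,x0:x1].max(2)>40).mean().round(3))
E
```

```text
[314.52015899 208.21040514]
scene0.png [([263, 179, 45, 34, 452], [285.5, 197.2]), ([223, 275, 23, 18, 242], [234.1, 283.7]), ([490, 303, 36, 29, 445], [507.4, 316.9]), ([253, 314, 23, 19, 334], [263.8, 323.1]), ([493, 430, 118, 50, 4208], [550.2, 458.9])]
scene9.png [([224, 276, 22, 24, 320], [233.7, 286.5]), ([492, 430, 119, 50, 4238], [550.0, 458.8])]
side0.png []
side9.png [([144, 194, 182, 113, 3515], [220.9, 255.1]), ([342, 242, 20, 42, 228], [349.7, 264.9]), ([304, 289, 95, 60, 1621], [342.8, 316.7]), ([127, 292, 29, 25, 253], [142.8, 300.6]), ([418, 297, 41, 54, 579], [435.2, 320.9]), ([184, 313, 26, 28, 252], [193.7, 326.4]), ([367, 319, 128, 71, 1777], [431.0, 356.6]), ([87, 336, 158, 92, 3318], [155.2, 398.1]), ([391, 345, 82, 46, 579], [438.3, 374.4]), ([473, 352, 38, 29, 233], [495.5, 368.0]), ([243, 383, 57, 26, 555], [266.9, 396.5])]
wrist9.png [([301, 193, 32, 9, 209], [316.6, 197.0]), ([146, 312, 29, 43, 493], [158.3, 330.9]), ([198, 380, 17, 25, 252], [205.8, 394.1])]
scene 0.691
scene 0.0
scene 0.013
side 0.49
side 0.032
side 0.099
```

```bash
python3 -c "
from station import robot
print(robot.sign_off())"
```

```text
the job is handed in; nothing more can be done
None
```

The white roll is off the spindle, lying released near the middle of the tray, and the job is handed in at about 17 s. Wrist force readings stayed under 7 N. I didn't knowingly touch the bottle, tin or brown roll, but shadows kept the final image check from confirming that the tin hadn't moved.

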